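# Lock the tape roll away behind the latched gate

### The arm

A 7-joint arm with a two-finger parallel gripper is mounted at the origin on a cart in front of the work surface, level with it; the furniture and walls round the work are solid. World frame = base frame: x ahead of the robot, y to its left, z up, the work surface at z = 0. Lengths are in mm, angles in rad, forces in N, time in s.
With the tool pointing down it reaches from about 400 to 875 mm from the base axis. Payload 4.4 kg.
Tool frame: the origin (TCP) lies midway between the tips of the shut fingers; the grasp point (between the pads) lies 19 mm behind it; z points along the fingers, y is the line along which they close (so a half turn about z gives the same grasp; the last joint's range is limited). The gripper opens to 85 mm and grips with 20 to 120 N. Pads are 22 mm wide; open, the fingers measure 114 mm over their backs; the gripper's body (76 mm by 85 mm) begins 54 mm behind the grasp point. The pads swing forward as they close: fully open they stand 13 mm farther back than shut.
Start: joints at [-1.412, 0.628, 0.038, 1.517, -0.027, 0.996, -0.02], TCP at [144.867, 633.665, 231.313] pointing down, gripper open.
Joint ranges: [-3.06, 3.06], [-0.37, 2.12], [-1.25, 1.32], [0.18, 2.47], [-1.1, 4.24], [0.23, 1.98], [-2.94, 2.94]. Speed limits (rad/s): [2.57, 2.57, 3.14, 3.14, 3.14, 3.14, 3.14].

### API

Orientations are given as [roll, pitch, yaw] about the fixed x, y, z axes, in that order (R = Rz(yaw) Ry(pitch) Rx(roll)).
In Python, from cell import readout, optics, order gives the robot as it stands.
- The arm moves only by the shell command python3 -m jog 'ROWS'. ROWS is a JSON object of lists of equal length, an entry for each row: "claw": the opening, from 0 (shut) to 1 (fully open); "xyz": the shift along the tool's x, y, z each as a share of 0.1 m, from -1 to 1, a list of three; "twist": the turn, a rotation vector about the tool's x, y, z each as a share of 180 degrees, from -1 to 1, a list of three. A call has 1 to 12 rows; each row shifts and turns the commanded pose from where the row before left it, along the tool's axes as they then stand; what a row does not reach is not made up. A row lasts 1/8 s, in which the tool goes at most 62.5 mm and 10.7 degrees, less where a joint would pass 70% of its speed; a pose out of reach is approached as far as the arm can. A call with a number of a shift or a turn outside -1 to 1 is refused whole. A call with a gripper value outside its range is refused whole. The fingers move at their own pace and stop on an object; the grip force is fixed at half the most. Time passes only in rows, so rows that do not move let the fingers close. It gives the time, the measured TCP pose, the force, the opening and the grip force at its end, in the units of the state.
- readout.read_state(): the state, without advancing time (a new reading comes with each control period).
- optics.get_image(name): name is "scene" or "top" or "wrist"; returns a dict with "color" (400x640x3 uint8, red, green, blue), "fovy" (degrees; the focal length in pixels is half the picture's height over the tangent of half this angle, whatever the lens; pixels are square), "cx", "cy" (the principal point, pixels), "view" (4x4, takes a point from world to camera coordinates). Camera axes: x right, y up, looking along -z (the intrinsics and any distortion apply to the point x, -y, -z); pixel columns grow to the right and rows downward; lengths in mm; the calibration is good to about 2 mm. A picture is of the moment at which its call begins. There is no depth.
- order.finish_job(): hands the job in; it is judged then, once.
Trained networks look in the newest picture that a camera, given by its name, has taken for a name from the list of things; names that differ only in an ending like _2 or _b are one class to them, and where a whole thing is asked for, a point or a joint stands for the part that bears it (a point fixed in the world has none). Each returns a list of dicts, best first, with "score" (0 to 1); they miss things now and then, are a little off and sometimes report something else, mostly with a low value. They report only what shows in the picture. A call takes as long as a camera call.
- optics.boxes_of(camera, label): "rect" ([left, top, width, height] in pixels, round what is visible of it).
The state is a dict: "clock": time; "qpos": joint angles; "qd": joint speeds; "tau": joint torques, N m; "eef_pos": TCP position; "tool_rot": TCP orientation; "force": force on the tool from outside, world axes, zero at the start; "torque": the same for the moment, N m; "width": finger opening in mm; "gripper_force": force on a finger pad.
Only numpy, scipy, OpenCV 4.12 (cv2) and the standard library are available. Lean on these libraries where they do the work, as an engineer would, in place of code of your own. Each camera call takes 0.05 s, during which the arm holds its last target. There are 200 camera calls.

### The job

Put the roll of black tape away in the small plywood store: press the thumb plate to lift the latch bar out of its catch, swing the gate wide open, slide the roll flat on the bench in through the gateway, then swing the gate shut again until the latch bar has dropped back into its catch. Leave the stapler, the folding rule and the orange-banded paint tube where they stand.

Things in the scene. Friction and masses are not known exactly. Their poses are not given: they have to be found in the camera images.
- tape_store: Plywood store fixed on the bench, no floor, 142 deep, 159 wide, 98 mm high. Origin: bench level, middle of the gateway, at the front ends of the 12 mm side walls; x points into the store, y to its left (hinge side). Gateway 135 mm wide; inside of the back wall at x = 130 mm. Three bars at height 88 to 94 mm roof it from x = 61 mm back; in front of them it is open above.
- catch (a point): Top of the upright steel nib that holds the latch bar, 72 mm above the bench, in front of the store's right-hand wall. A ramp slopes from the nib's top down toward the robot: the bar of a closing gate rides up it by itself and drops behind the nib. The catch's steel parts lie within 20 mm of y of this point and reach 80 mm high.
- gate (a joint): Gate angle, rad. 0 = shut; grows as the gate's right-hand end swings out toward the robot and round to the left (clockwise from above); stop at 1.75. Turns easily (0.02 N m friction, a little damping), stays where it is left. Panel 139 mm long, 12 mm thick, 8 to 86 mm above the bench; with the latch bar it sweeps 165 mm round the hinge. With the bar down in the catch it moves only about 0.04 rad.
- gate_hinge (a point): Point on the gate's hinge line at bench level; in tape_store axes at x = -8, y = 73.5 mm. Its axes turn with the gate and equal the store's when shut: -y runs along the gate to its free end, -x points out of its front face (face 6 mm from the hinge line).
- gate_loop (a point): Middle of the front bar of the gate's pull loop, a level U of 8 mm steel rod, axis at height 94 mm. The bar is 92 mm long and 54 mm (axis) off the gate's face; in gate_hinge axes at x = -60, y = -26 to -118 mm. Closed fingers can reach down through the loop, between bar and gate, onto the thumb plate, and swing the gate either way from inside it.
- latch (a joint): Latch bar angle, rad. 0 = level, down in its catch by its own weight; grows as the thumb plate is pressed down and the bar's free end (right) rises; rigid stop at 0.42. Clear of the catch from about 0.27. The bar pivots on the gate's face, 105 mm from the hinge; let go, it falls back to 0. Pressing takes about 1 N.
- thumb_plate (a point): Middle of the top face of the latch's thumb plate, 36 x 36 mm, 4 mm steel, 70 mm above the bench with the latch down; in gate_hinge axes at x = -31, y = -70 mm; seen from above inside the pull loop, 20 mm below it. It lies 35 mm from the pivot, on the side away from the bar's free end. Pressed 12 mm down, the bar is clear of the catch.
- tape: Roll of black tape lying flat, 109 mm across, 50 mm high, with an open core. Origin: centre of its underside. It slides on the bench when pushed low at its side.
- stapler: Red and grey stapler, 34 x 136 x 48 mm (long along its y), origin at the centre of its underside; a bystander to the right of the store.
- rule: Yellow-brown wooden folding rule, folded, 18 x 140 x 16 mm (long along its y), lying flat, origin at the centre of its underside; a bystander to the right of the store.
- tube: White paint tube with an orange band and black cap, 40 x 157 x 28 mm (long along its y), lying flat, origin at the centre of its underside; a bystander in front and to the left of the store.

How it is judged (in metres and radians):
On the way, in this order (a step that is already met when the one before it is completed fails the run):
1. the latch bar is lifted out of its catch while the gate is still shut (value of joint latch above 0.2 rad and value of joint gate below 0.1 rad).
2. the gate is swung wide open (value of joint gate above 1.25 rad), for 0.1 s.
3. the roll lies flat inside the store (x of tape in the frame of tape_store between 0.035 and 0.09 m and y of tape in the frame of tape_store between -0.03 and 0.03 m and height (world z) of tape below 0.01 m), for 0.1 s.
At the end, for the whole second after the job is handed in: The tape roll lies flat and still on the bench inside the store (between its walls, behind the gate), the gate is shut (under 0.05 rad) and the latch bar is down in its catch (under 0.06 rad) (x of tape in the frame of tape_store between 0.045 and 0.09 m and y of tape in the frame of tape_store between -0.03 and 0.03 m and height (world z) of tape below 0.01 m and angle between tape's own z axis and vertical below 0.15 rad and linear speed of tape below 0.02 m/s and value of joint gate below 0.05 rad and value of joint latch below 0.06 rad); the robot touches nothing.
It fails at once if the stapler is moved more than 30 mm (distance of stapler from where it was at the start of the episode above 0.03 m).
It fails at once if the folding rule is moved more than 30 mm (distance of rule from where it was at the start of the episode above 0.03 m).
It fails at once if the orange-banded paint tube is moved more than 30 mm (distance of tube from where it was at the start of the episode above 0.03 m).
It fails at once if the tape roll is lifted well off the bench or stood on edge (height (world z) of tape above 0.04 m or angle between tape's own z axis and vertical above 0.6 rad).
It also fails if it takes over 72 s, if anything falls off the work surface, if the arm or the gripper's body presses on something with over 40 N, if the wrist force passes 120 N, or if a joint passes its speed limit or range.

## Working session

There is one attempt and no reset: what is moved stays moved. The work goes in short steps, Python scripts to look and compute and a shell command to move; the robot and the scene stay as the last step left them, time stands still between calls to the robot, and variables do not carry over. Pictures are saved under pics/ and viewed, at most 10 in all, crops included, and the job is handed in when it is done.

```bash
ls; mkdir -p pics; cat > h.py <<'E'
import numpy as np, cv2
from cell import readout, optics, order
def K(im):
    h,w=im["color"].shape[:2]; f=h/2/np.tan(np.radians(im["fovy"])/2)
    return f,im["cx"],im["cy"]
def ray(im,u,v):
    f,cx,cy=K(im); V=np.array(im["view"]); R,t=V[:3,:3],V[:3,3]
    d=R.T@np.array([(u-cx)/f,-(v-cy)/f,-1]); return -R.T@t,d
def atz(im,u,v,z):
    o,d=ray(im,u,v); return o+d*(z-o[2])/d[2]
def proj(im,p):
    f,cx,cy=K(im); V=np.array(im["view"]); c=V[:3,:3]@np.array(p)+V[:3,3]
    return cx+f*c[0]/-c[2], cy-f*c[1]/-c[2]
def tri(*rs):
    A=0;b=0
    for o,d in rs:
        d=d/np.linalg.norm(d);P=np.eye(3)-np.outer(d,d);A=A+P;b=b+P@o
    return np.linalg.solve(A,b)
def save(im,n): cv2.imwrite(f"pics/{n}.png",im["color"][:,:,::-1])
E
python3 - <<'E'
from h import *
s=readout.read_state();print({k:np.round(v,3) for k,v in s.items()})
for c in("top","scene","wrist"):
    im=optics.get_image(c);save(im,c+"0");print(c,{k:v for k,v in im.items() if k!="color"})
    for l in("tape_store","gate","gate_loop","thumb_plate","tape","stapler","rule","tube","catch","latch"):
        try:
            r=optics.boxes_of(c,l)
            print(l,[(np.round(x["rect"]).tolist(),round(x["score"],2)) for x in r[:2]])
        except Exception as e: print(l,e)
E
```

```text
pics
{'clock': np.float64(0.0), 'qpos': array([-1.412,  0.629,  0.038,  1.518, -0.027,  0.996, -0.02 ]), 'qd': array([ 0.   ,  0.001, -0.   ,  0.001,  0.   , -0.   , -0.001]), 'tau': array([-1.0000e-03, -5.6340e+01,  1.2260e+00, -1.9344e+01,  1.1000e-02,
        1.1000e-02, -0.0000e+00]), 'eef_pos': array([144.711, 633.058, 230.402]), 'tool_rot': array([-3.14 ,  0.   ,  2.917]), 'force': array([-0.511, -1.066,  0.429]), 'torque': array([-0.095, -0.02 ,  0.018]), 'gripper_force': np.float64(0.0), 'width': np.float64(85.259)}
top {'fovy': 42.073343177759355, 'cx': 328.4838270746398, 'cy': 201.41012439810874, 'view': array([[-3.69572144e-02, -9.99316091e-01,  1.23103526e-03,
         7.04563636e+01],
       [ 9.31345213e-01, -3.39968674e-02,  3.62546972e-01,
        -5.95188288e+02],
       [-3.62257171e-01,  1.45452450e-02,  9.31964687e-01,
        -1.30857916e+03],
       [ 0.00000000e+00,  0.00000000e+00,  0.00000000e+00,
         1.00000000e+00]])}
tape_store [([309.0, 128.0, 63.0, 71.0], 0.69)]
gate [([315.0, 176.0, 53.0, 24.0], 0.96)]
gate_loop []
thumb_plate [([331.0, 187.0, 37.0
[... 1060 characters left out ...]
[385.0, 236.0, 41.0, 43.0], 0.97)]
tube [([232.0, 192.0, 36.0, 39.0], 0.59)]
catch [([316.0, 155.0, 104.0, 84.0], 0.64)]
latch [([331.0, 209.0, 34.0, 21.0], 0.76)]
wrist {'fovy': 62.12582229834113, 'cx': 318.0321637674844, 'cy': 196.5900759761358, 'view': array([[ 2.23603128e-01,  9.74680206e-01, -3.70927701e-04,
        -6.48949189e+02],
       [-9.21221741e-01,  2.11214792e-01, -3.26709069e-01,
         4.20834244e+01],
       [-3.18358517e-01,  7.33948765e-02,  9.45124884e-01,
        -3.82166931e+02],
       [ 0.00000000e+00,  0.00000000e+00,  0.00000000e+00,
         1.00000000e+00]])}
tape_store []
gate []
gate_loop []
thumb_plate []
tape []
stapler []
rule []
tube []
catch []
latch []
```

```bash
python3 - <<'E'
import cv2
a=cv2.imread("pics/top0.png")[110:290,220:460]; b=cv2.imread("pics/scene0.png")[140:350,220:440]
cv2.imwrite("pics/a.png",cv2.resize(a,None,fx=3.3,fy=3.3,interpolation=2)); cv2.imwrite("pics/b.png",cv2.resize(b,None,fx=2.8,fy=2.8,interpolation=2))
E
python3 - <<'E'
from h import *
t=optics.get_image("top");
f=lambda u,v,z:print((u,v,z),atz(t,u,v,z).round(0))
f(354.5,257,25);f(269,237,14);f(419,218,24);f(391.5,181,8)
E
```

```text
(354.5, 257, 25) [462. -19.  25.]
(269, 237, 14) [533. 221.  14.]
(419, 218, 24) [ 571. -211.   24.]
(391.5, 181, 8) [ 696. -144.    8.]
```

View pics/a.png

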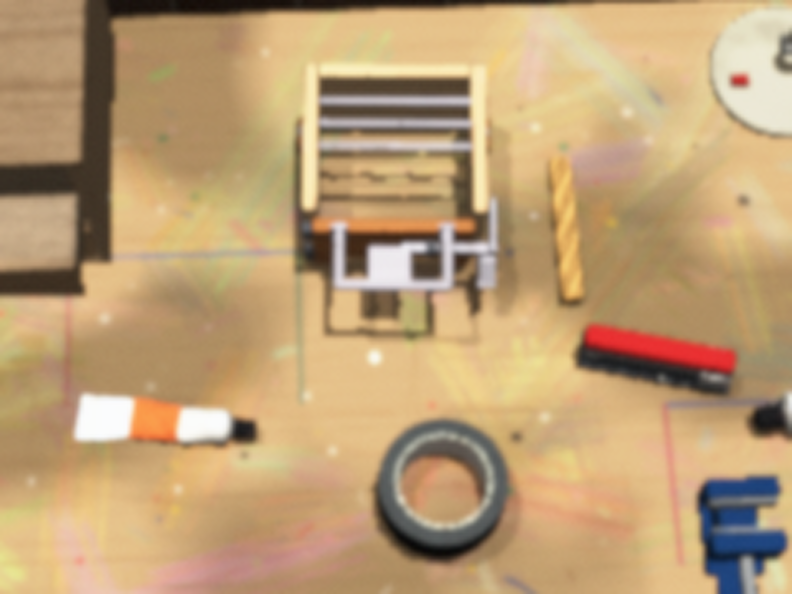

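View pics/b.png

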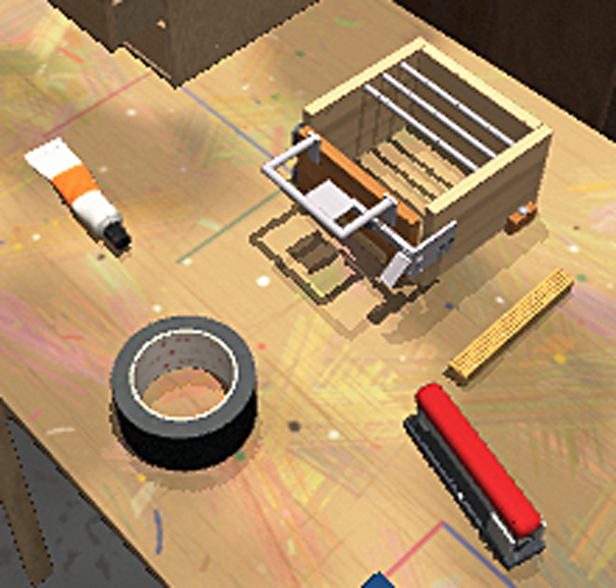

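```bash
cat > fit.py <<'E'
from h import *
from scipy.optimize import least_squares
t=optics.get_image("top");s=optics.get_image("scene")
A=lambda u,v:(t,u/3.3+220,v/3.3+110); B=lambda u,v:(s,u/2.8+220,v/2.8+140)
obs=[((142,79.5,98),A(303,66)),((142,-79.5,98),A(487,66)),((0,79.5,98),A(303,211)),((0,-79.5,98),A(487,213)),
((142,79.5,98),B(423,38)),((142,-79.5,98),B(551,130)),((0,-79.5,98),B(427,211)),
((-68,47.5,98),A(338,287)),((-68,-44.5,98),A(446,287)),((-68,47.5,94),B(264,168)),((-68,-44.5,94),B(343,233))]
def W(p,q):
    c,s_=np.cos(p[2]),np.sin(p[2]);return np.array([p[0]+c*q[0]-s_*q[1],p[1]+s_*q[0]+c*q[1],q[2]])
def res(p): return np.concatenate([np.array(proj(i,W(p,q)))-(u,v) for q,(i,u,v) in obs])
r=least_squares(res,[650,0,0]);print(r.x.round(4));print(r.fun.reshape(-1,2).round(1).tolist())
p=r.x
tri2=tri(ray(*A(338,286)),ray(*B(264,168)));print("loop corner L",tri2,W(p,(-68,47.5,94)))
tri3=tri(ray(*A(446,286)),ray(*B(343,233)));print("loop corner R",tri3,W(p,(-68,-44.5,94)))
print("plate",tri(ray(*A(389,262)),ray(*B(331,200))),W(p,(-39,3.5,70)))
# tape: top rim & hole
tc=tri(ray(*A(446,477)),ray(*B(184,376)));print("tape hole top",tc)
for q in [A(446,477)]: print(atz(*q,50))
for q in [B(184,376)]: print(atz(*q,50))
print("tube cap tip",atz(*A(257,431),14),"tail",atz(*A(78,418),14))
print("rule front",atz(*A(570,300),8),"stapler L end",atz(*A(582,350),24))
E
python3 fit.py
```

```text
[ 6.857823e+02  1.280740e+01 -5.180000e-02]
[[1.3, -1.3], [0.0, -0.5], [-0.0, -0.8], [0.6, -0.6], [-2.2, -1.1], [-0.0, 0.2], [1.2, 1.2], [0.3, -1.3], [0.7, -0.8], [-1.1, 0.1], [-2.5, 0.6]]
loop corner L [621.88939462  64.04314598  91.53496214] [620.33329322  63.76502923  94.        ]
loop corner R [620.65756801 -27.57150884  88.80176643] [615.5690712  -28.11153028  94.        ]
plate [654.88766093  18.77704593  62.71431702] [647.01584167  18.32230035  70.        ]
tape hole top [463.22582214 -20.1674928   45.61281197]
[462.02596167 -19.88547345  50.        ]
[461.62015904 -22.5014337   50.        ]
tube cap tip [518.7788216  138.58377446  14.        ] tail [536.17880308 293.23441038  14.        ]
rule front [ 632.33975973 -142.29588465    8.        ] stapler L end [ 579.05322655 -146.56640304   24.        ]
```

```bash
python3 -m jog '{"claw":[0,0,0,0,0,0,0,0,0],"xyz":[[0,0,0],[-0.21,-0.31,0],[-0.21,-0.31,0],[-0.21,-0.31,0],[-0.21,-0.31,0],[-0.21,-0.31,0],[-0.21,-0.31,0],[-0.21,-0.31,0],[-0.21,-0.31,0]],"twist":[[0,0,-0.055],[0,0,0],[0,0,0],[0,0,0],[0,0,0],[0,0,0],[0,0,0],[0,0,0],[0,0,0]]}'
python3 -m jog '{"claw":[0,0,0,0,0,0,0,0,0,0,0,0],"xyz":[[-0.25,-0.29,0],[-0.25,-0.29,0],[-0.25,-0.29,0],[-0.25,-0.29,0],[-0.25,-0.29,0],[-0.25,-0.29,0],[-0.25,-0.29,0],[-0.25,-0.29,0],[-0.25,-0.29,0],[-0.25,-0.29,0],[-0.25,-0.29,0],[-0.25,-0.29,0]],"twist":[[0,0,0],[0,0,0],[0,0,0],[0,0,0],[0,0,0],[0,0,0],[0,0,0],[0,0,0],[0,0,0],[0,0,0],[0,0,0],[0,0,0]]}'
python3 - <<'E'
from h import *
s=readout.read_state();print({k:np.round(s[k],3) for k in("qpos","eef_pos","tool_rot","force","width")})
save(optics.get_image("wrist"),"w1")
E
```

```text
clock: 2.92
eef_pos: [300.4, 376.3, 231.5]
tool_rot: [3.141, 0.0, 3.09]
force: [0.6, 0.4, 0.1]
width: 0.2
gripper_force: 0.0
clock: 4.42
eef_pos: [582.0, 13.1, 231.4]
tool_rot: [3.141, 0.0, 3.09]
force: [-0.6, 0.6, -0.4]
width: -0.0
gripper_force: 0.0
{'qpos': array([-0.106,  0.53 ,  0.055,  1.714, -0.036,  0.899,  1.482]), 'eef_pos': array([582.045,  13.137, 231.435]), 'tool_rot': array([3.141, 0.   , 3.09 ]), 'force': array([-0.574,  0.649, -0.403]), 'width': np.float64(-0.015)}
```

View pics/w1.png

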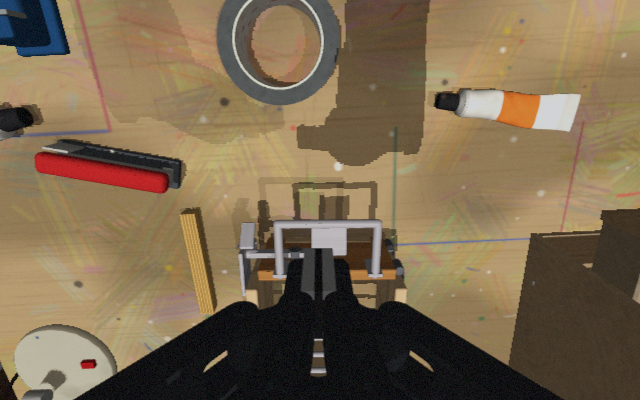

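```bash
python3 - <<'E'
from h import *
w=optics.get_image("wrist"); W_=w
p=[685.8,12.8,-.0518]
def W(p,q):
    c,s_=np.cos(p[2]),np.sin(p[2]);return np.array([p[0]+c*q[0]-s_*q[1],p[1]+s_*q[0]+c*q[1],q[2]])
for u,v,z in((276,223,94),(380,223,94),(312,228,70),(347,228,70),(283,62,50),(278,48,50)): print(u,v,atz(w,u,v,z).round(1))
print(W(p,(-68,-44.5,94)),W(p,(-68,47.5,94)),W(p,(-57,-14.5,70)),W(p,(-57,21.5,70)))
for l in ("gate","thumb_plate","tape","gate_loop","latch","tube"):
    print(l,[(np.round(x["rect"]).tolist(),round(x["score"],2)) for x in optics.boxes_of("wrist",l)[:2]])
t=optics.get_image("top");a=optics.get_image("wrist")
A=lambda u,v:(t,u/3.3+220,v/3.3+110)
for ta,wa in (((338,287),(380,223)),((446,287),(276,223)),((446,477),(279,47))): print(tri(ray(*A(*ta)),ray(a,*wa)).round(1))
E
```

```text
276 223 [621.8 -35.6  94. ]
380 223 [627.2  60.   94. ]
312 228 [639.7  -4.1  70. ]
347 228 [641.7  31.1  70. ]
283 62 [482.6 -20.7  50. ]
278 48 [470.8 -24.1  50. ]
[615.58714048 -28.11948629  94.        ] [620.35060956  63.75711227  94.        ] [628.12569109   1.2707289   70.        ] [629.98965725  37.22244137  70.        ]
gate [([254.0, 214.0, 150.0, 62.0], 0.86)]
thumb_plate [([254.0, 224.0, 102.0, 32.0], 0.7)]
tape [([226.0, 2.0, 120.0, 100.0], 0.77), ([250.0, 226.0, 103.0, 31.0], 0.26)]
gate_loop [([253.0, 212.0, 154.0, 67.0], 0.82)]
latch [([251.0, 224.0, 105.0, 31.0], 0.88)]
tube [([443.0, 86.0, 147.0, 40.0], 0.58), ([254.0, 215.0, 153.0, 64.0], 0.52)]
[607.6  64.5 122.9]
[614.1 -25.7  98. ]
[464.2 -18.   40.9]
```

```bash
python3 -m jog '{"claw":[0,0,0,0,0,0],"xyz":[[-0.22,0.02,0.2],[-0.22,0.02,0.2],[-0.22,0.02,0.25],[0,0,0.28],[0,0,0.25],[0,0,0]],"twist":[[0,0,0],[0,0,0],[0,0,0],[0,0,0],[0,0,0],[0,0,0]]}'
python3 - <<'E'
from h import *
s=optics.get_image("scene");t=optics.get_image("top")
z=lambda i,r0,r1,c0,c1,k:cv2.resize(i["color"][r0:r1,c0:c1],None,fx=k,fy=k,interpolation=2)
a=z(s,140,260,290,410,3.3);b=z(t,120,240,280,400,3.3)
cv2.imwrite("pics/c.png",np.hstack([a,b])[:,:,::-1]); print(proj(s,[649,16,112]),proj(t,[649,16,112]))
E
```

```text
clock: 5.68
eef_pos: [645.6, 17.3, 111.4]
tool_rot: [-3.141, -0.005, 3.09]
force: [-1.0, 0.3, 0.1]
width: -0.0
gripper_force: 0.0
(np.float64(336.9007925749297), np.float64(199.65455780519966)) (np.float64(339.5486507820776), np.float64(183.5892729380965))
```

View pics/c.png

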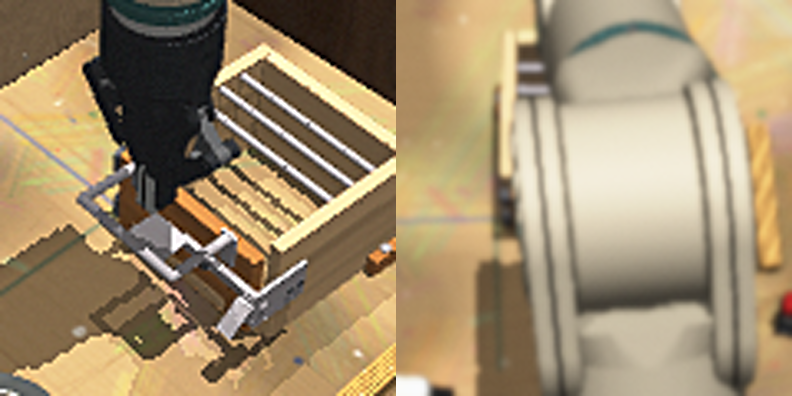

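```bash
python3 -m jog '{"claw":[0,0,0,0,0],"xyz":[[0,0,0.1],[0,0,0.1],[0,0,0.1],[0,0,0.08],[0,0,0]],"twist":[[0,0,0],[0,0,0],[0,0,0],[0,0,0],[0,0,0]]}'
python3 -m jog '{"claw":[0,0,0,0,0,0],"xyz":[[0,0,0.04],[0,0,0.04],[0,0,0.04],[0,0,0.03],[0,0,0],[0,0,0]],"twist":[[0,0,0],[0,0,0],[0,0,0],[0,0,0],[0,0,0],[0,0,0]]}'
python3 - <<'E'
from h import *
s=optics.get_image("scene");t=optics.get_image("wrist")
z=lambda i,r0,r1,c0,c1,k:cv2.resize(i["color"][r0:r1,c0:c1],None,fx=k,fy=k,interpolation=2)
a=z(s,140,260,290,410,3.3);b=z(t,150,350,220,420,1.98)
cv2.imwrite("pics/d.png",np.hstack([a,b])[:,:,::-1])
E
```

```text
clock: 6.4
eef_pos: [646.8, 16.6, 74.3]
tool_rot: [-3.141, -0.002, 3.09]
force: [-0.1, 0.4, -0.7]
width: -0.4
gripper_force: 0.0
clock: 7.15
eef_pos: [647.3, 16.7, 60.3]
tool_rot: [3.142, -0.0, 3.09]
force: [0.3, 0.3, 1.1]
width: 0.3
gripper_force: 0.4
```

View pics/d.png

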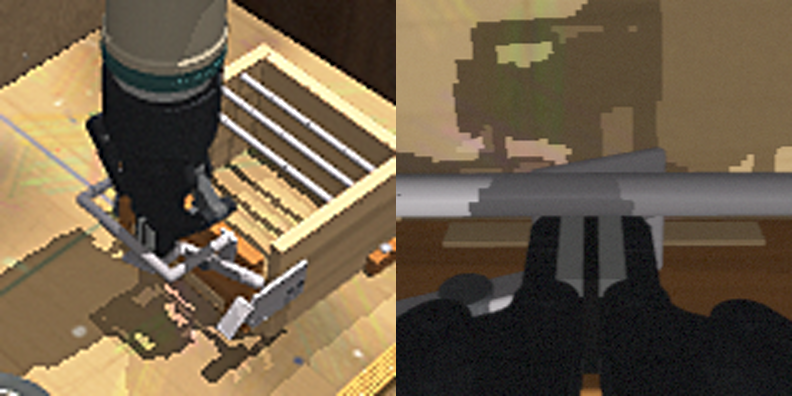

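```bash
python3 -m jog '{"claw":[0,0,0,0],"xyz":[[0,0,0.02],[0,0,0],[0.04,0,0],[0,0,0]],"twist":[[0,0,0],[0,0,0],[0,0,0],[0,0,0]]}'
python3 -m jog '{"claw":[0,0,0,0,0,0,0],"xyz":[[0.04,0,0],[0.04,0,0],[0.02,0,0],[0.068,0.048,0],[0.068,0.048,0],[0.068,0.048,0],[0,0,0]],"twist":[[0,0,0],[0,0,0],[0,0,0],[0,0,0.032],[0,0,0.032],[0,0,0.032],[0,0,0]]}'
python3 - <<'E'
from h import *
s=optics.get_image("scene");t=optics.get_image("wrist")
z=lambda i,r0,r1,c0,c1,k:cv2.resize(i["color"][r0:r1,c0:c1],None,fx=k,fy=k,interpolation=2)
a=z(s,140,260,290,410,3.3);b=z(t,150,350,220,420,1.98)
cv2.imwrite("pics/e.png",np.hstack([a,b])[:,:,::-1])
E
```

```text
clock: 7.75
eef_pos: [644.5, 17.8, 59.2]
tool_rot: [3.14, 0.002, 3.09]
force: [1.3, 1.5, 5.9]
width: 0.3
gripper_force: 3.1
clock: 8.62
eef_pos: [618.3, 37.3, 59.8]
tool_rot: [3.137, 0.005, 2.789]
force: [3.9, 3.7, 5.9]
width: 0.2
gripper_force: 3.8
```

View pics/e.png

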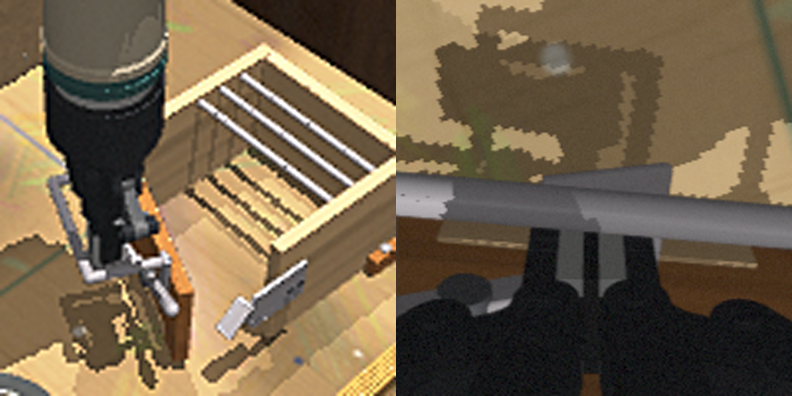

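```bash
python3 -m jog '{"claw":[0,0],"xyz":[[0,0,-0.08],[0,0,-0.08]],"twist":[[0,0,0],[0,0,0]]}'
python3 -m jog '{"claw":[0,0,0,0,0,0,0,0,0,0,0,0],"xyz":[[0.071,0.051,0],[0.071,0.051,0],[0.071,0.051,0],[0.071,0.051,0],[0.071,0.051,0],[0.071,0.051,0],[0.071,0.051,0],[0.071,0.051,0],[0.071,0.051,0],[0.071,0.051,0],[0.071,0.051,0],[0.071,0.051,0]],"twist":[[0,0,0.0334],[0,0,0.0334],[0,0,0.0334],[0,0,0.0334],[0,0,0.0334],[0,0,0.0334],[0,0,0.0334],[0,0,0.0334],[0,0,0.0334],[0,0,0.0334],[0,0,0.0334],[0,0,0.0334]]}'
python3 - <<'E'
from h import *
s=optics.get_image("scene");t=optics.get_image("wrist")
z=lambda i,r0,r1,c0,c1,k:cv2.resize(i["color"][r0:r1,c0:c1],None,fx=k,fy=k,interpolation=2)
a=z(s,140,280,260,400,2.8);b=z(t,150,350,220,420,1.96)
cv2.imwrite("pics/f.png",np.hstack([a,b])[:,:,::-1]);print(readout.read_state()["qpos"])
E
```

```text
clock: 8.98
eef_pos: [614.2, 33.8, 74.1]
tool_rot: [-3.14, -0.002, 2.787]
force: [0.8, -0.2, -0.5]
width: -0.1
gripper_force: 0.0
clock: 10.48
eef_pos: [613.0, 132.2, 74.2]
tool_rot: [-3.14, 0.001, 1.525]
force: [-0.3, -0.4, 0.1]
width: -0.2
gripper_force: 0.2
[-0.54507352  0.85065914  0.4902399   1.71385793 -0.5643213   0.72308629
  0.19557022]
```

View pics/f.png

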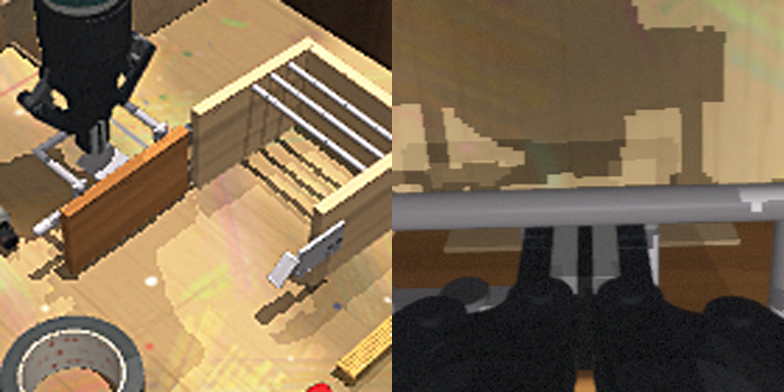

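```bash
python3 -m jog '{"claw":[0,0,0,1,1,1,1,1,1,1],"xyz":[[0,0,-0.3],[0,0,-0.3],[0,0,-0.3],[-0.265,-0.315,0],[-0.265,-0.315,0],[-0.265,-0.315,0],[-0.265,-0.315,0],[-0.265,-0.315,0],[-0.265,-0.315,0],[0,0,0]],"twist":[[0,0,0],[0,0,0],[0,0,0],[0,0,0],[0,0,0],[0,0,0],[0,0,0],[0,0,0],[0,0,0],[0,0,0]]}'
python3 - <<'E'
from h import *
s=optics.get_image("scene");t=optics.get_image("wrist")
z=lambda i,r0,r1,c0,c1,k:cv2.resize(i["color"][r0:r1,c0:c1],None,fx=k,fy=k,interpolation=2)
a=z(s,150,350,200,400,2);b=z(t,0,400,120,520,1)
cv2.imwrite("pics/g.png",np.hstack([a,b])[:,:,::-1]);print(readout.read_state()["qpos"])
for c in("scene","wrist"):print(optics.boxes_of(c,"tape")[:2])
print(proj(t,[463,-20.5,50]))
E
```

```text
clock: 11.82
eef_pos: [414.7, -20.0, 164.5]
tool_rot: [-3.138, -0.001, 1.526]
force: [-0.5, 0.6, -0.7]
width: 85.5
gripper_force: 0.0
[-0.41984375  0.47647     0.55757068  2.21283372 -0.47048278  0.56617635
  0.44971826]
[{'rect': [258.0, 250.5, 50.0, 56.8], 'score': 0.82}]
[{'rect': [305.3, 111.3, 139.1, 135.7], 'score': 0.68}, {'rect': [467.4, 0.0, 172.6, 42.8], 'score': 0.27}]
(np.float64(375.0775451020813), np.float64(189.32219475278964))
```

View pics/g.png

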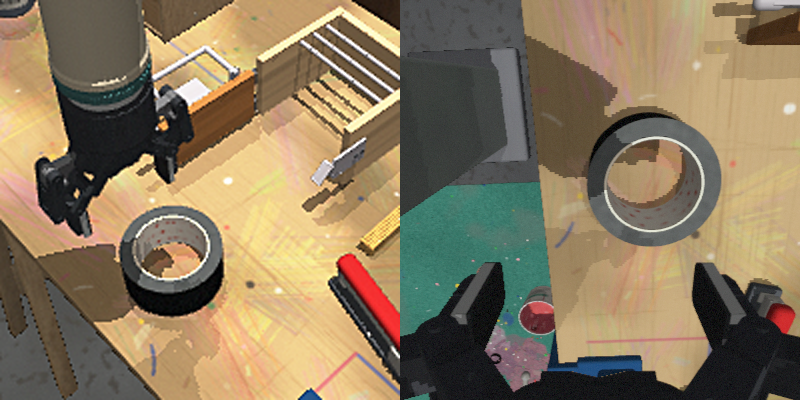

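```bash
python3 -m jog '{"claw":[1,1,1,1,1,1,0.3,0.1,0,0,0,0],"xyz":[[0.02,0.02,0.3],[0,0,0.3],[0,0,0.3],[0,0,0.3],[0,0,0.165],[0,0,0],[0,0,0],[0,0,0],[0,0,0],[0,0,0],[0,0,0],[0,0,0]],"twist":[[0,0,0],[0,0,0],[0,0,0],[0,0,0],[0,0,0],[0,0,0],[0,0,0],[0,0,0],[0,0,0],[0,0,0],[0,0,0],[0,0,0]]}'
```

```text
clock: 13.52
eef_pos: [420.0, -15.5, 28.5]
tool_rot: [-3.141, -0.002, 1.528]
force: [-1.9, 1.6, 8.0]
width: 16.9
gripper_force: 62.8
```

```bash
python3 -m jog '{"claw":[0,0,0,0,0,0,0,0,0],"xyz":[[0.049,0.165,0],[0.049,0.165,0],[0.049,0.165,0],[0.049,0.165,0],[0.049,0.165,0],[0.049,0.165,0],[0.049,0.165,0],[0.049,0.165,0],[0,0,0]],"twist":[[0,0,0],[0,0,0],[0,0,0],[0,0,0],[0,0,0],[0,0,0],[0,0,0],[0,0,0],[0,0,0]]}'
python3 - <<'E'
from h import *
s=optics.get_image("scene");t=optics.get_image("wrist");q=optics.get_image("top")
z=lambda i,r0,r1,c0,c1,k:cv2.resize(i["color"][r0:r1,c0:c1],None,fx=k,fy=k,interpolation=2)
a=z(s,120,320,250,450,2);b=z(t,0,400,120,520,1)
cv2.imwrite("pics/h.png",np.hstack([a,b])[:,:,::-1])
E
```

```text
clock: 14.65
eef_pos: [555.2, 17.5, 28.5]
tool_rot: [3.14, 0.0, 1.529]
force: [1.4, 0.1, 3.2]
width: 17.0
gripper_force: 62.9
```

View pics/h.png

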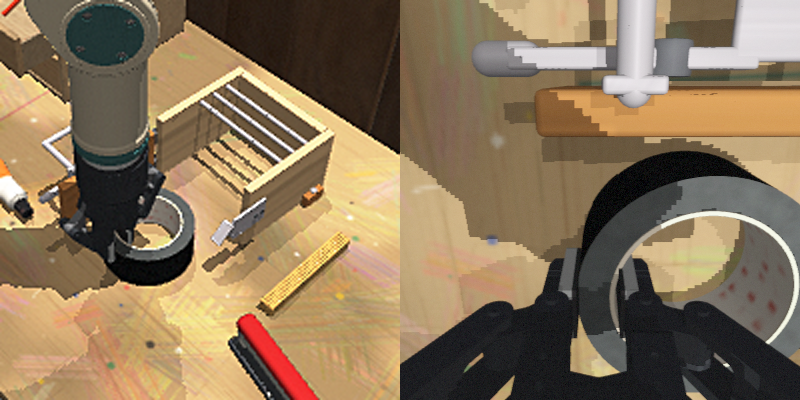

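```bash
python3 - <<'E'
from h import *
t=optics.get_image("wrist")
print(atz(t,424.5,293,50), atz(t,332,290,50),atz(t,424,212,50), "gate inner top",atz(t,258,137,86),atz(t,520,137,86), proj(t,[601,15,50]))
E
```

```text
[600.43413327  12.67841465  50.        ] [560.52832467  15.98303154  50.        ] [597.89802129  50.47333558  50.        ] gate inner top [542.00156323  88.07232791  86.        ] [609.55563766  85.15994507  86.        ] (np.float64(426.1546787930861), np.float64(288.3630895792221))
```

```bash
python3 -m jog '{"claw":[0,0,0,0,0,0],"xyz":[[0,0.15,0],[0,0.15,0],[0,0.15,0],[0,0.15,0],[0,0.15,0],[0,0,0]],"twist":[[0,0,0],[0,0,0],[0,0,0],[0,0,0],[0,0,0],[0,0,0]]}'
python3 -m jog '{"claw":[0,0,0,0,0,0],"xyz":[[0,0.15,0],[0,0.15,0],[0,0.15,0],[0,0.15,0],[0,0.13,0],[0,0,0]],"twist":[[0,0,0],[0,0,0],[0,0,0],[0,0,0],[0,0,0],[0,0,0]]}'
python3 - <<'E'
from h import *
s=optics.get_image("scene");t=optics.get_image("wrist")
z=lambda i,r0,r1,c0,c1,k:cv2.resize(i["color"][r0:r1,c0:c1],None,fx=k,fy=k,interpolation=2)
a=z(s,120,320,250,450,2);b=z(t,0,400,120,520,1)
cv2.imwrite("pics/i.png",np.hstack([a,b])[:,:,::-1])
E
```

```text
clock: 15.6
eef_pos: [628.7, 13.9, 28.5]
tool_rot: [-3.141, -0.0, 1.528]
force: [-1.1, 0.7, 8.9]
width: 16.7
gripper_force: 63.9
clock: 16.35
eef_pos: [700.4, 10.7, 28.6]
tool_rot: [-3.138, -0.0, 1.528]
force: [-5.1, 0.6, 9.6]
width: 16.9
gripper_force: 69.8
```

View pics/i.png

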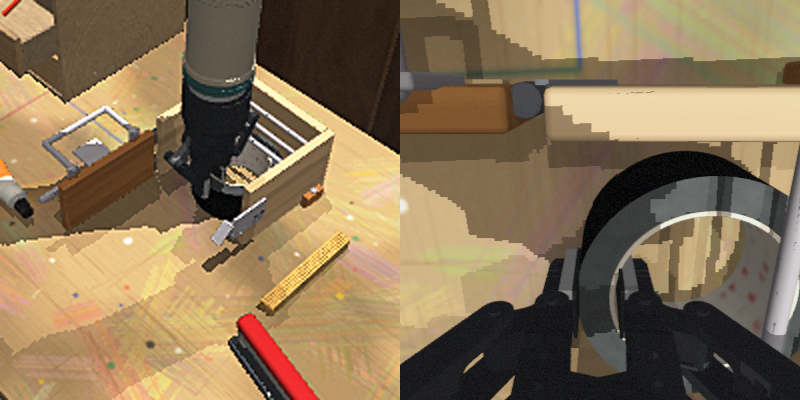

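```bash
python3 - <<'E'
from h import *
t=optics.get_image("wrist")
for u,v,z in((264,100,98),(264,138,98),(516,200,94),(507,200,94),(484,335,94)): print(u,v,atz(t,u,v,z).round(1))
print(atz(t,424.5,293,50)); s=readout.read_state();print(s["force"],s["torque"],s["eef_pos"])
print(proj(t,[690,70,98]))
E
```

```text
264 100 [691.9  90.8  98. ]
264 138 [691.1  82.7  98. ]
516 200 [751.7  64.1  94. ]
507 200 [749.5  64.2  94. ]
484 335 [748.7  22.6  94. ]
[745.72712696   5.95555167  50.        ]
[-4.99111034 -0.89413658  9.55966705] [ 0.03197695  0.79488514 -0.04718921] [700.45061576  10.69879969  28.59198302]
(np.float64(264.382013657579), np.float64(192.56562655866915))
```

```bash
python3 -m jog '{"claw":[0,0,0,0.4,0.4,0.4,0.4],"xyz":[[0,0.05,0],[0,0,0],[0,0,0],[0,0,0],[0,0,0],[0,0,0],[0,0,0]],"twist":[[0,0,0],[0,0,0],[0,0,0],[0,0,0],[0,0,0],[0,0,0],[0,0,0]]}'
python3 - <<'E'
from h import *
t=optics.get_image("wrist");print(optics.boxes_of("wrist","tape")[:1])
E
python3 -m jog '{"claw":[0.4,0.4,0.4,0.4,0.4,0.4,0.4],"xyz":[[0,0,-0.1],[0,0,-0.2],[0,0,-0.25],[0,0,-0.25],[0,-0.3,-0.25],[0,-0.4,-0.25],[0,-0.4,-0.1]],"twist":[[0,0,0],[0,0,0],[0,0,0],[0,0,0],[0,0,0],[0,0,0],[0,0,0]]}'
python3 - <<'E'
from h import *
t=optics.get_image("wrist");print([ (c,l,optics.boxes_of(c,l)[:2]) for c in("wrist","scene") for l in("tape","gate","tape_store") if c=="wrist" or optics.get_image(c)])
E
```

```text
clock: 17.38
eef_pos: [692.4, 11.5, 25.5]
tool_rot: [-3.113, -0.004, 1.526]
force: [-33.7, 1.3, 17.3]
width: 34.0
gripper_force: 0.0
[{'rect': [309.2, 153.3, 268.1, 246.7], 'score': 0.56}]
clock: 18.35
eef_pos: [597.7, 15.1, 171.0]
tool_rot: [3.136, -0.0, 1.529]
force: [0.4, 1.0, -0.7]
width: 34.3
gripper_force: 0.0
[('wrist', 'tape', [{'rect': [412.6, 120.7, 144.9, 130.4], 'score': 0.8}]), ('wrist', 'gate', [{'rect': [203.3, 0.0, 236.1, 103.3], 'score': 0.98}, {'rect': [205.3, 0.0, 432.6, 299.2], 'score': 0.25}]), ('wrist', 'tape_store', [{'rect': [203.8, 0.0, 435.5, 298.9], 'score': 0.67}, {'rect': [408.1, 298.2, 80.1, 19.3], 'score': 0.51}]), ('scene', 'tape', [{'rect': [345.5, 182.1, 43.6, 49.3], 'score': 0.83}, {'rect': [268.5, 178.3, 61.8, 58.6], 'score': 0.24}]), ('scene', 'gate', [{'rect': [272.5, 177.4, 54.3, 59.8], 'score': 0.71}]), ('scene', 'tape_store', [{'rect': [271.0, 155.6, 143.2, 84.9], 'score': 0.62}])]
```

```bash
cat > tp.py <<'E'
from h import *
from scipy.optimize import least_squares
a=np.linspace(0,2*np.pi,120)
def box(im,x,y,r=54.5,zs=(0,50)):
    P=np.array([proj(im,(x+r*np.cos(t),y+r*np.sin(t),z)) for z in zs for t in a]);return np.r_[P.min(0),P.max(0)]
for c in("wrist","scene","top"):
    im=optics.get_image(c)
    for d in optics.boxes_of(c,"tape")[:2]:
        l,t,w,h=d["rect"];b=np.array([l,t,l+w,t+h])
        r=least_squares(lambda p:box(im,*p)-b,[740,8],loss="soft_l1");print(c,d["score"],r.x.round(1),(box(im,*r.x)-b).round(1))
im=optics.get_image("wrist")
# white ring/dark: pixel profile along tool-y line through tape centre
g=cv2.cvtColor(im["color"],cv2.COLOR_RGB2GRAY)
for X in range(660,760,3):
    u,v=proj(im,(X,8,50));print(X,g[int(v),int(u)],end="; ")
E
python3 tp.py
```

```text
wrist 0.78 [743.7   2.6] [-1.3 -0.8  0.9  1.4]
scene 0.7 [739.7   6. ] [-1.8 -0.2  1.5  0.1]
660 163; 663 160; 666 160; 669 137; 672 138; 675 65; 678 9; 681 4; 684 6; 687 2; 690 79; 693 95; 696 95; 699 92; 702 91; 705 223; 708 152; 711 152; 714 138; 717 149; 720 92; 723 136; 726 160; 729 166; 732 154; 735 150; 738 101; 741 145; 744 171; 747 82; 750 73; 753 85; 756 85; 759 80;
```

```bash
python3 -m jog '{"claw":[0,0,0,0,0,0,0,0],"xyz":[[-0.025,0.25,0],[-0.025,0.27,0],[0,0,0.3],[0,0,0.3],[0,0,0.3],[0,0,0.3],[0,0,0.2],[0,0,0]],"twist":[[0,0,0],[0,0,0],[0,0,0],[0,0,0],[0,0,0],[0,0,0],[0,0,0],[0,0,0]]}'
python3 -m jog '{"claw":[0,0,0,0,0],"xyz":[[0,0.1,0],[0,0.1,0],[0,0.08,0],[0,0.08,0],[0,0,0]],"twist":[[0,0,0],[0,0,0],[0,0,0],[0,0,0],[0,0,0]]}'
```

```text
clock: 20.2
eef_pos: [647.7, 8.6, 26.4]
tool_rot: [-3.139, -0.0, 1.529]
force: [0.2, 0.4, 0.1]
width: 0.2
gripper_force: 0.0
clock: 20.82
eef_pos: [685.6, 6.8, 27.8]
tool_rot: [3.14, 0.0, 1.529]
force: [0.8, -0.2, 0.5]
width: 0.3
gripper_force: 0.0
```

```bash
python3 -m jog '{"claw":[0,0,0,0,0,0,0,0],"xyz":[[0,-0.2,0],[0,-0.25,0],[0,-0.15,-0.3],[0,-0.15,-0.3],[0,-0.15,-0.3],[0,-0.1,-0.3],[0,0,-0.25],[0,0,0]],"twist":[[0,0,0],[0,0,0],[0,0,0],[0,0,0],[0,0,0],[0,0,0],[0,0,0],[0,0,0]]}'; python3 tp.py
```

```text
clock: 21.82
eef_pos: [586.3, 11.0, 174.8]
tool_rot: [3.137, -0.0, 1.529]
force: [0.3, 0.4, 0.5]
width: 0.0
gripper_force: 0.0
wrist 0.61 [753.6   3. ] [-1.6  0.4  1.  -0.3]
scene 0.73 [749.    5.4] [-0.  -0.8  0.   0.6]
660 164; 663 157; 666 156; 669 159; 672 155; 675 130; 678 129; 681 108; 684 2; 687 18; 690 7; 693 10; 696 16; 699 15; 702 93; 705 95; 708 96; 711 98; 714 151; 717 95; 720 94; 723 155; 726 165; 729 166; 732 149; 735 133; 738 102; 741 167; 744 171; 747 166; 750 152; 753 156; 756 79; 759 78;
```

```bash
python3 -m jog '{"claw":[0,0,0,0,0,0,0,0,0,0,0],"xyz":[[0.28,0.037,0],[0.28,0.037,0],[0.28,0.037,0],[0.28,0.037,0],[0.28,0.037,0],[0.28,0.037,0],[0,0,0.3],[0,0,0.3],[0,0,0.3],[0,0,0.15],[0,0,0]],"twist":[[0,0,0],[0,0,0],[0,0,0],[0,0,0],[0,0,0],[0,0,0],[0,0,0],[0,0,0],[0,0,0],[0,0,0],[0,0,0]]}'
python3 - <<'E'
from h import *
im=optics.get_image("wrist");g=cv2.cvtColor(im["color"],cv2.COLOR_RGB2GRAY)
e=readout.read_state()["eef_pos"];print(e)
for l in("gate_loop","gate","thumb_plate"):print(l,[(np.round(d["rect"]),round(d["score"],2)) for d in optics.boxes_of("wrist",l)[:2]])
# bar expected at gate axes
print(proj(im,(e[0],e[1]-20,94)),proj(im,(e[0]-50,145,94)))
for Y in range(120,190,2):
    print(Y,[int(g[int(v),int(u)]) if 0<=v<400 and 0<=u<640 else None for u,v in [proj(im,(e[0]+k,Y,94)) for k in(-30,30)]],end=";")
E
```

```text
clock: 23.55
eef_pos: [613.3, 177.8, 66.7]
tool_rot: [-3.14, 0.001, 1.529]
force: [-0.2, 0.3, -0.4]
width: 0.4
gripper_force: 0.0
[614.22810299 177.81695366  67.90505443]
gate_loop [(array([208., 339., 223.,  40.]), 0.83)]
gate [(array([210., 339., 218.,  39.]), 0.64)]
thumb_plate [(array([204., 359., 122.,  18.]), 0.75), (array([209., 342., 225.,  36.]), 0.44)]
(np.float64(323.265910450715), np.float64(334.74271418323633)) (np.float64(212.6210070501976), np.float64(361.6556307468666))
120 [None, 22];122 [20, 19];124 [20, 25];126 [16, 17];128 [11, 20];130 [23, 20];132 [8, 22];134 [18, 13];136 [18, 23];138 [14, 13];140 [5, 28];142 [14, 18];144 [16, 21];146 [19, 30];148 [19, 31];150 [20, 35];152 [30, 24];154 [28, 32];156 [14, 25];158 [23, 23];160 [21, 24];162 [19, 23];164 [4, 23];166 [20, 23];168 [26, 32];170 [14, 23];172 [25, 28];174 [21, 97];176 [53, 159];178 [70, 161];180 [71, 161];182 [67, 158];184 [65, 158];186 [70, 158];188 [67, 157];
```

```bash
python3 -m jog '{"claw":[0,0,0,0,0,0,0,0,0,0,0,0],"xyz":[[-0.07,0,0],[-0.06,0,0],[-0.08,-0.075,0],[-0.08,-0.075,0],[-0.08,-0.075,0],[-0.08,-0.075,0],[-0.08,-0.075,0],[-0.08,-0.075,0],[-0.08,-0.075,0],[-0.08,-0.075,0],[-0.08,-0.075,0],[0,0,0]],"twist":[[0,0,0],[0,0,0],[0,0,-0.0334],[0,0,-0.0334],[0,0,-0.0334],[0,0,-0.0334],[0,0,-0.0334],[0,0,-0.0334],[0,0,-0.0334],[0,0,-0.0334],[0,0,-0.0334],[0,0,0]]}'
python3 - <<'E'
from h import *
e=readout.read_state();E=e["eef_pos"];y=e["tool_rot"][2]
h=np.array([684,85]);d=E[:2]-h;ex=-np.array([np.cos(y),np.sin(y)]);ey=np.array([-ex[1],ex[0]]);print("gate-axes tcp",d@ex,d@ey,"theta",3.09-y)
im=optics.get_image("scene");
for l in("gate_loop","gate","thumb_plate"):print(l,[(np.round(d["rect"]),round(d["score"],2)) for d in optics.boxes_of("scene",l)[:2]])
for l in("gate_loop",):
  im=optics.get_image("wrist");print(l,[(np.round(d["rect"]),round(d["score"],2)) for d in optics.boxes_of("wrist",l)[:2]])
E
```

```text
clock: 25.25
eef_pos: [578.8, 74.7, 68.3]
tool_rot: [3.142, 0.001, 2.469]
force: [0.6, 0.1, 0.4]
width: -0.4
gripper_force: 0.0
gate-axes tcp -75.90912028710589 -73.54145120863305 theta 0.620516763523665
gate_loop [(array([306., 186.,  33.,  66.]), 0.9)]
gate [(array([305., 182.,  37.,  69.]), 0.9)]
thumb_plate [(array([315., 205.,  22.,  39.]), 0.75), (array([303., 185.,  37.,  70.]), 0.24)]
gate_loop [(array([206., 337., 229.,  43.]), 0.7)]
```

```bash
python3 -m jog '{"claw":[0,0,0,0,0,0],"xyz":[[-0.08,-0.075,0],[-0.08,-0.075,0],[-0.08,-0.075,0],[-0.08,-0.075,0],[-0.08,-0.075,0],[0,0,0]],"twist":[[0,0,-0.0334],[0,0,-0.0334],[0,0,-0.0334],[0,0,-0.0334],[0,0,-0.0334],[0,0,0]]}'
python3 -m jog '{"claw":[0,0,0,0],"xyz":[[-0.06,-0.04,0],[-0.06,-0.04,0],[-0.04,0,0],[0,0,0]],"twist":[[0,0,-0.018],[0,0,-0.018],[0,0,0],[0,0,0]]}'
python3 - <<'E'
from h import *
e=readout.read_state();E=e["eef_pos"];y=e["tool_rot"][2]
h=np.array([684,85]);d=E[:2]-h;ex=-np.array([np.cos(y),np.sin(y)]);ey=np.array([-ex[1],ex[0]]);print("gate-axes tcp",d@ex,d@ey,"theta",3.09-y)
im=optics.get_image("scene");
for l in("gate_loop","gate","thumb_plate"):print(l,[(np.round(d["rect"]),round(d["score"],2)) for d in optics.boxes_of("scene",l)[:2]])
E
```

```text
clock: 26.3
eef_pos: [597.0, 25.5, 67.5]
tool_rot: [-3.141, -0.001, 2.996]
force: [-0.6, -0.5, -0.1]
width: 0.0
gripper_force: 0.6
clock: 26.8
eef_pos: [606.0, 17.3, 66.9]
tool_rot: [3.141, -0.013, 3.109]
force: [-12.4, 0.7, 7.4]
width: 0.4
gripper_force: 6.4
gate-axes tcp -75.79892789634575 -70.15165978410317 theta -0.01937229145549324
gate_loop [(array([336., 194.,  35.,  43.]), 0.93)]
gate [(array([333., 189.,  37.,  52.]), 0.92), (array([232., 188.,  33.,  42.]), 0.22)]
thumb_plate []
```

```bash
python3 -m jog '{"claw":[0,0,0,0,0,0,0,0,0],"xyz":[[0.1,0,0],[0.2,0,0],[0.3,0,-0.2],[0.3,0,-0.3],[0.3,0.4,-0.3],[0.3,0.4,-0.3],[0,0.5,0],[0,0.5,0],[0,0,0]],"twist":[[0,0,0],[0,0,0],[0,0,0],[0,0,0],[0,0,0],[0,0,0],[0,0,0],[0,0,0],[0,0,0]]}'
cat > cmp.py <<'E'
from h import *
for c,(r0,r1,c0,c1) in (("scene",(180,245,305,380)),("top",(165,205,305,375))):
    im=optics.get_image(c)["color"].astype(np.float32);o=cv2.imread(f"pics/{c}0.png")[:,:,::-1].astype(np.float32)
    d=np.abs(im-o).mean(2)[r0:r1,c0:c1];print(c,"mean",d.mean(),"frac>30",(d>30).mean())
    # sub-pixel shift of the gate region
    a=cv2.cvtColor(im.astype(np.uint8),7).astype(np.float32)[r0:r1,c0:c1].copy();b=cv2.cvtColor(o.astype(np.uint8),7).astype(np.float32)[r0:r1,c0:c1].copy()
    print(cv2.phaseCorrelate(b,a))
    for l in("gate_loop","gate","thumb_plate","latch","tape","stapler","rule","tube"):print(l,[(np.round(x["rect"]).tolist(),round(x["score"],2)) for x in optics.boxes_of(c,l)[:1]])
    D=cv2.resize(d,None,fx=.2,fy=.2,interpolation=cv2.INTER_AREA);print(D.astype(int))
E
python3 cmp.py; python3 tp.py|head -3
```

```text
clock: 28.12
eef_pos: [468.2, 206.5, 177.9]
tool_rot: [3.138, 0.002, 3.118]
force: [0.4, -0.3, 0.0]
width: 0.1
gripper_force: 0.0
scene mean 9.032684 frac>30 0.10194871794871795
((0.493403857451149, 0.062240372044044534), 0.8895250036098339)
gate_loop [([315.0, 184.0, 54.0, 51.0], 0.64)]
gate [([315.0, 185.0, 55.0, 49.0], 0.84)]
thumb_plate [([331.0, 204.0, 37.0, 28.0], 0.61)]
latch [([346.0, 182.0, 44.0, 34.0], 0.69)]
tape [([345.0, 179.0, 48.0, 36.0], 0.56)]
stapler []
rule []
tube [([232.0, 190.0, 32.0, 38.0], 0.75)]
[[ 2  2  2  2  2  1  1  1  1  1  2  7  3 14  5]
 [ 2  2  2  2  1  1  1  1  1  6 25 59 57 25 33]
 [ 2  2  2  2  1  1  1  1  2 25 62 64 46 56 24]
 [ 2  2  2  2  1  1  1  2 11 61 75 55 53 66 62]
 [ 2  2  2  1  1  2  2  2  2 35 52 33 30 24 68]
 [ 2  2  2  2  1  1  1  1  1  1 13 27 12  8  9]
 [ 2  2  2  2  1  1  1  1  2  2  1 10 61 52  7]
 [ 2  2  2  1  1  1  1  1  1  2  1  1  9 37  1]
 [ 2  2  2  2  2  2  2  1  1  2  1  1 10 34  1]
 [ 2  1  2  2  2  1  2  2  1  1  1  1 12  4  1]
 [ 2  2  1  2  1  1  1  1  1  1  1  2  1  1  1]
 [ 2  2  2  1  2  2  2  2  1  1  2  2  2  1  1
[... 689 characters left out ...]
  2]
 [  2   1   1   2   1   1   1   2   2   2   2   1   2   2]
 [  2   1   1   2   1   2   2   2   2   1   2   1   2   2]
 [  3   2   1   2   2   2   1   2   2   2   2   1   2   2]
 [  2   2   2   3   2   2   2   2   3   2   2   1   2   2]
 [  2   2   2   2   2   1   1   2   2   2   2   2   2   2]]
wrist 0.54 [626.  -73.9] [ -1.7  -1.2 125.5  80.3]
scene 0.85 [771.8  24.8] [-2.  -7.3  1.6  1.3]
top 0.56 [ 7.644e+02 -5.000e-01] [ 1.1 -4.8 -1.1  4.4]Traceback (most recent call last):
  File "tp.py", line 15, in <module>
    u,v=proj(im,(X,8,50));print(X,g[int(v),int(u)],end="; ")
                                  ~^^^^^^^^^^^^^^^
IndexError: index 400 is out of bounds for axis 0 with size 400
```

```bash
python3 -c "
from cell import order
print(order.finish_job())"
```

```text
the job is handed in; nothing more can be done
None
```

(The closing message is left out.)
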